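# Run along the clarinet keys to check that each pad closes

### The job

Check the four pads of the clarinet in the cradle: with the gripper's fingers closed, run the fingertips along the row of keys from the wide socket end to the slim cork end, gently pressing each key in turn right down and holding it for about half a second, one key at a time and letting it spring up before the next. Between keys pass straight along the row, with the fingertips no more than 3 cm above it. Do not lift or shift the clarinet and its cradle, leave everything else on the bench alone, and finish clear of it all.

Things in the scene. Friction and masses are not known exactly. Their poses are not given: they have to be found in the camera images.
- clarinet: black clarinet joint, 30 mm thick, 275 mm long, fixed in a wooden cradle (base 270 x 90 mm) that stands loose on the bench, 0.6 to 1.2 kg. Origin: centre of the underside; z up; +x end: wide socket, 45 mm thick, metal ring; -x end: slim cork tenon, 23 mm. Four round metal key cups in a straight row on top (y = 0) at x = +72, +24, -24, -72 mm, tops at 71 mm; the rest is below 65 mm
- key1 (a joint): travel of the first key from the wide socket end, in m: 0 up (at rest), 0.0055 fully down; it moves straight down against a spring, 0.8 N to start and 3 N fully down where it meets a hard stop, and springs up by itself; it is closed from 0.004
- key1_top (a point): centre of the flat top of the first key cup from the wide socket end, a metal disc 24 mm in diameter; moves with the key; at rest 71 mm above the bench
- key2 (a joint): travel of the second key from the wide socket end, in m: 0 up (at rest), 0.0055 fully down; it moves straight down against a spring, 0.8 N to start and 3 N fully down where it meets a hard stop, and springs up by itself; it is closed from 0.004
- key2_top (a point): centre of the flat top of the second key cup from the wide socket end, a metal disc 22 mm in diameter; moves with the key; at rest 71 mm above the bench
- key3 (a joint): travel of the third key from the wide socket end, in m: 0 up (at rest), 0.0055 fully down; it moves straight down against a spring, 0.8 N to start and 3 N fully down where it meets a hard stop, and springs up by itself; it is closed from 0.004
- key3_top (a point): centre of the flat top of the third key cup from the wide socket end, a metal disc 20 mm in diameter; moves with the key; at rest 71 mm above the bench
- key4 (a joint): travel of the fourth key from the wide socket end, in m: 0 up (at rest), 0.0055 fully down; it moves straight down against a spring, 0.8 N to start and 3 N fully down where it meets a hard stop, and springs up by itself; it is closed from 0.004
- key4_top (a point): centre of the flat top of the fourth key cup from the wide socket end, a metal disc 18 mm in diameter; moves with the key; at rest 71 mm above the bench
- gap1 (a point): point midway between keys 1 and 2, 24 mm from each, at the height of the resting key tops; fixed to the clarinet, z up
- gap2 (a point): point midway between keys 2 and 3, 24 mm from each, at the height of the resting key tops; fixed to the clarinet, z up
- gap3 (a point): point midway between keys 3 and 4, 24 mm from each, at the height of the resting key tops; fixed to the clarinet, z up
- grease_jar: low jar of cork grease, 40 mm diameter, 45 mm tall, standing about 95 mm beside the clarinet; origin at the centre of its underside, z up; not to be disturbed
- barrel_ring: small brass ring, 34 mm outside diameter, 20 mm tall, standing beside the clarinet; origin at the centre of its underside; not to be disturbed
- screwdriver: screwdriver about 190 mm long lying on the other side of the clarinet, roughly parallel to it; its x axis runs along it; not to be disturbed
- barrel: black clarinet barrel, 38 mm diameter, 64 mm tall, standing upright to the robot's right of the work; origin at the centre of its underside; not to be disturbed
- mallet: mallet about 240 mm long lying to the left of the work; its x axis runs along the handle towards the head; not to be disturbed
- oil_bottle: small amber oil bottle, 36 mm diameter, 85 mm tall, standing to the right of the work; origin at the centre of its underside; not to be disturbed

How it is judged:
By the outcome, as a careful person would: the job done as asked, in the order asked, and still so for the second after the job is handed in, with the robot touching nothing.
It also fails if it takes over 45 s, if anything falls off the work surface, if the arm or the gripper's body presses on something with over 40 N, if the wrist force passes 120 N, or if a joint passes its speed limit or range.

### The arm

A 6-joint arm with a two-finger parallel gripper is mounted at the origin on the work surface. World frame = base frame: x ahead of the robot, y to its left, z up, the work surface at z = 0. Lengths are in m, angles in rad, forces in N, time in s.
With the tool pointing down it reaches from about 0.375 to 0.9 m from the base axis. Payload 3.1 kg.
Tool frame: the origin (TCP) lies between the finger pads, 19 mm behind the fingertips; this is the grasp point; x points along the fingers, y is the direction in which the jaws open and shut, and the axes are right-handed (so a half turn about x gives the same grasp; the last joint's range is limited). The gripper opens to 87 mm and grips with 3 to 60 N. Pads are 19 mm wide; open, the fingers measure 117 mm over their backs; the gripper's body (75 mm by 190 mm) begins 51 mm behind the grasp point.
Start: joints at [-1.482, 0.527, 1.433, -0, 1.181, -0.178], TCP at [0.165, -0.603, 0.241] pointing down, gripper open.
Joint ranges: [-3.08, 3.08], [-0.75, 2.2], [0.22, 2.44], [-1.43, 4.57], [0, 2.65], [-2.85, 2.85]. Speed limits (rad/s): [2.79, 2.79, 3.14, 3.14, 3.14, 3.14].

### API

Orientations are given as a unit quaternion [x, y, z, w].
In Python, from rig import get_obs, imaging, robot gives the robot as it stands.
- The arm moves only by the shell command python3 -m inch 'ROWS' [FORCE]. ROWS is JSON, a list of rows, each a list of 3 entries, a list of its own where there are three numbers: the finger opening in mm, from 0 to 87, then the shift along the tool's x, y, z in mm, then the turn, a rotation vector about the tool's x, y, z in degrees. In form: [[grip, [dx, dy, dz], [wx, wy, wz]], ...]. A call has 1 to 12 rows; each row shifts and turns the pose as measured when the row begins, along the tool's axes as they then stand; what a row does not reach is not made up. A row lasts 1/8 s, in which the tool goes at most 62.5 mm and 10.7 degrees, less where a joint would pass 70% of its speed; a pose out of reach is approached as far as the arm can. A call with a gripper value outside its range is refused whole. The fingers move at their own pace and stop on an object; FORCE is the grip in N (left out, the last holds). Time passes only in rows, so rows that do not move let the fingers close. It gives the time, the measured TCP pose, the force and the opening at its end, in the units of the state.
- get_obs(): the state, without advancing time (a new reading comes with each control period).
- imaging.camera(name): name is "scene" or "top" or "wrist"; returns the picture (400x640x3 uint8, red, green, blue); there is no depth.
- imaging.camera_params(name): a dict with "camera_matrix" (3x3 intrinsics, pixels), "xyz" and "rotation" of the camera in the world. Camera axes: x right, y down, z forward; pixel columns grow to the right and rows downward; lengths in m; the calibration is good to about 2 mm. The wrist camera is an equidistant fisheye: a pixel r from the principal point sees the ray r / f radians off the axis. A picture is of the moment at which its call begins: read the wrist's pose just before it. camera_params takes no time and is no camera call; for the wrist camera it gives the pose at the moment of the call.
- robot.hand_in(): hands the job in, once; it reports no verdict.
Trained networks look in the newest picture that a camera, given by its name, has taken for a name from the list of things; names that differ only in an ending like _2 or _b are one class to them, and where a whole thing is asked for, a point or a joint stands for the part that bears it (a point fixed in the world has none). Each returns a list of dicts, best first, with "confidence" (0 to 1); they miss things now and then, are a little off and sometimes report something else, mostly with a low value. They report only what shows in the picture. A call takes as long as a camera call.
- imaging.cut_out(camera, target): "pixels" (400x640 bool, what is visible of it) and "box" ([centre column, centre row, width, height] in pixels, round what is visible of it).
- imaging.tip_of(camera, target): "pixel" ([column, row] in pixels: a listed point, or the origin of a listed thing).
The state is a dict: "time": time; "q": joint angles; "joint_velocities": joint speeds; "joint_torque": joint torques, N m; "position": TCP position; "tool_rot": TCP orientation; "ft_force": force on the tool from outside, world axes, zero at the start; "moment": the same for the moment, N m; "grip_width": finger opening in m.
Only numpy, scipy, OpenCV 4.12 (cv2) and the standard library are available. Lean on these libraries where they do the work, as an engineer would, in place of code of your own. Each camera call takes 0.05 s, during which the arm holds its last target. There are 200 camera calls.

## Working session

There is one attempt and no reset: what is moved stays moved. The work goes in short steps, Python scripts to look and compute and a shell command to move; the robot and the scene stay as the last step left them, time stands still between calls to the robot, and variables do not carry over. Pictures are saved under pics/ and viewed, about 8 in all and at most 12, crops included, and the job is handed in when it is done.

```bash
ls; mkdir -p pics; cat > h.py <<'E'
import numpy as np,cv2
from rig import get_obs,imaging,robot
from scipy.spatial.transform import Rotation as R
def ray(cam,px,p=None):
    p=p or imaging.camera_params(cam); K=np.array(p["camera_matrix"])
    a=np.array([(px[0]-K[0,2])/K[0,0],(px[1]-K[1,2])/K[1,1]])
    if cam=="wrist":
        r=np.linalg.norm(a); d=np.array([*(a/r*np.sin(r)),np.cos(r)]) if r>0 else np.array([0,0,1.])
    else: d=np.array([*a,1.]);d/=np.linalg.norm(d)
    r=np.array(p["rotation"])
    M=r if r.shape==(3,3) else R.from_quat(r).as_matrix()
    return np.array(p["xyz"]),M@d
def atz(o,d,z): return o+d*(z-o[2])/d[2]
def tri(rs):
    A=sum(np.eye(3)-np.outer(d,d) for o,d in rs); b=sum((np.eye(3)-np.outer(d,d))@o for o,d in rs)
    return np.linalg.solve(A,b)
E
python3 - <<'E'
from h import *
o=get_obs();print({k:np.round(v,3) for k,v in o.items()}); print(R.from_quat(o["tool_rot"]).as_matrix().round(3))
ims=[]
for c in ["scene","top"]:
    im=imaging.camera(c); cv2.imwrite(f"pics/{c}0.png",im[:,:,::-1])
    p=imaging.camera_params(c); print(c,p)
    for t in ["key1_top","key2_top","key3_top","key4_top","clarinet","grease_jar","barrel_ring","barrel","oil_bottle","screwdriver","mallet"]:
        for r in imaging.tip_of(c,t)[:2]:
            z=.071 if "key" in t else 0
            print(t,np.round(r["pixel"],1),round(r["confidence"],2),atz(*ray(c,r["pixel"],p),z).round(4))
E
```

```text
pics
{'time': np.float64(0.0), 'q': array([-1.483,  0.528,  1.434, -0.   ,  1.181, -0.178]), 'joint_velocities': array([-0.   , -0.   ,  0.001,  0.   ,  0.   ,  0.   ]), 'joint_torque': array([-1.0000e-03, -4.4005e+01, -1.7659e+01,  6.3000e-02,  5.8000e-02,
       -0.0000e+00]), 'position': array([ 0.165, -0.602,  0.24 ]), 'tool_rot': array([ 0.701,  0.095, -0.701,  0.093]), 'ft_force': array([-0.145, -0.21 ,  0.23 ]), 'moment': array([ 0.016, -0.014,  0.009]), 'grip_width': np.float64(0.087)}
[[-0.     0.264 -0.965]
 [ 0.002 -0.965 -0.264]
 [-1.    -0.002 -0.   ]]
scene {'camera_matrix': array([[510.80428152,   0.        , 313.51301   ],
       [  0.        , 510.80428152, 196.2670299 ],
       [  0.        ,   0.        ,   1.        ]]), 'xyz': array([1.13430328, 0.51858152, 1.02423478]), 'rotation': array([ 0.37480486,  0.86291321, -0.30901561, -0.139325  ])}
key1_top [322.3 217.5] 0.6 [0.5832 0.0467 0.071 ]
key2_top [332.8 200.7] 0.42 [0.5283 0.031  0.071 ]
key3_top [332.6 189. ] 0.41 [0.501  0.0061 0.071 ]
key4_top [335.  173.1] 0.53 [ 0.4574 -0.0243  0.071 ]
clarinet [329.9 21
[... 950 characters left out ...]
65 0.0043 0.071 ]
key3_top [289.1 181.2] 0.18 [0.5812 0.0542 0.071 ]
key4_top [318.4 223.1] 0.5 [ 0.465  -0.0293  0.071 ]
key4_top [269.6 207.7] 0.23 [0.506  0.1069 0.071 ]
clarinet [300.1 208.4] 0.92 [0.5105 0.024  0.    ]
grease_jar [264.5 207.6] 0.67 [0.5115 0.1296 0.    ]
barrel_ring [283.8 231.3] 0.61 [0.4421 0.0709 0.    ]
barrel [430.7 233.5] 0.68 [ 0.4409 -0.3654  0.    ]
barrel [311.7 220.6] 0.5 [ 0.4747 -0.011   0.    ]
oil_bottle [429.6 165.4] 0.65 [ 0.6464 -0.3659  0.    ]
oil_bottle [267.2 203.9] 0.33 [0.5226 0.1218 0.    ]
screwdriver [328.6 193.1] 0.73 [ 0.5575 -0.0604  0.    ]
mallet [180.3 229.2] 0.67 [0.4445 0.3745 0.    ]
mallet [430.4 234.9] 0.45 [ 0.4368 -0.3644  0.    ]
```

```bash
python3 - <<'E'
from h import *
a=cv2.imread("pics/scene0.png")[80:320,170:500];b=cv2.imread("pics/top0.png")[120:290,160:450]
cv2.imwrite("pics/v1.png",np.vstack([cv2.resize(a,(480,349),interpolation=3),cv2.resize(b,(480,281)) ])[:600])
p=imaging.camera_params("wrist");o=get_obs();T=R.from_quat(o["tool_rot"])
print(p["camera_matrix"],"cam in tool",T.inv().apply(p["xyz"]-o["position"]),T.inv().apply(R.from_quat(p["rotation"]).as_matrix()[:,2]))
E
```

```text
[[309.70691629   0.         319.91192522]
 [  0.         309.70691629 199.48132361]
 [  0.           0.           1.        ]] cam in tool [-0.14244328  0.00021169 -0.0749112 ] [9.61265941e-01 4.83829798e-04 2.75622128e-01]
```

View pics/v1.png

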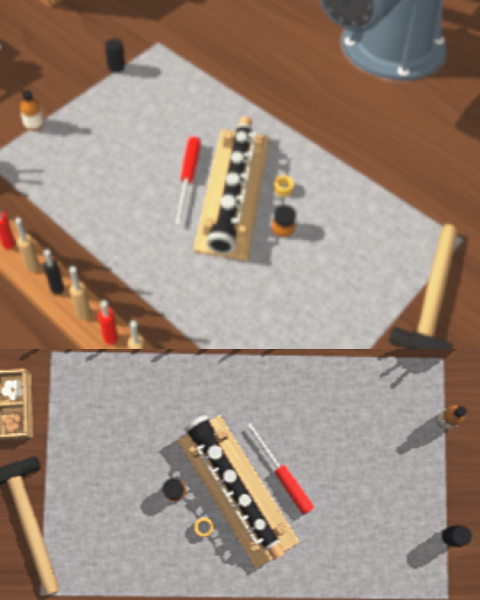

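```bash
python3 -m inch '[[0,[0,-42,-42],[0,0,0]],[0,[0,-42,-42],[0,0,0]],[0,[0,-42,-42],[0,0,0]],[0,[0,-42,-42],[0,0,0]],[0,[0,-42,-42],[0,0,0]],[0,[0,-42,-42],[0,0,0]],[0,[0,-42,-42],[0,0,0]],[0,[0,-42,-42],[0,0,0]],[0,[0,-42,-42],[0,0,0]],[0,[0,-42,-42],[0,0,0]],[0,[0,-42,-42],[0,0,0]],[0,[0,-42,-42],[0,0,0]]]' 10
python3 -m inch '[[0,[0,0,0],[-8,0,0]],[0,[0,0,0],[-8,0,0]],[0,[0,0,0],[0,0,0]],[0,[0,0,0],[0,0,0]]]'
```

```text
time: 2.7
position: [0.5315, 0.0261, 0.2411]
tool_rot: [0.704, 0.086, -0.698, 0.095]
ft_force: [0.6, -2.0, -1.5]
grip_width: 0.0002
time: 3.2
position: [0.5339, 0.0314, 0.2413]
tool_rot: [0.684, 0.187, -0.677, 0.197]
ft_force: [0.4, 0.5, -0.7]
grip_width: 0.0007
```

```bash
cat > look.py <<'E'
from h import *
import sys,json
n=sys.argv[1]
o=get_obs();p=imaging.camera_params("wrist");im=imaging.camera("wrist")
cv2.imwrite(f"pics/{n}.png",im[:,:,::-1]);T=R.from_quat(o["tool_rot"])
print("pos",o["position"].round(4),T.as_matrix().round(3).tolist())
out={}
for t in ["key1_top","key2_top","key3_top","key4_top","gap1","gap2","gap3"]:
    L=[]
    for r in imaging.tip_of("wrist",t)[:3]:
        O,d=ray("wrist",r["pixel"],p); print(t,np.round(r["pixel"],1),round(r["confidence"],2),atz(O,d,.071).round(4)); L.append([O.tolist(),d.tolist(),r["confidence"]])
    out[t]=L
json.dump(out,open(n+".json","w"))
E
python3 look.py w1
```

```text
pos [0.5339 0.0314 0.2413] [[0.013, 0.522, -0.853], [-0.012, -0.853, -0.522], [-1.0, 0.017, -0.005]]
key1_top [322.7 138. ] 0.87 [0.5799 0.0528 0.071 ]
key2_top [321.5 184.1] 0.67 [0.5385 0.0288 0.071 ]
key3_top [323.1 229.7] 0.8 [0.4963 0.0008 0.071 ]
gap1 [323.9 207.3] 0.83 [0.5184 0.0135 0.071 ]
gap1 [322.4 161.6] 0.55 [0.5591 0.0404 0.071 ]
gap2 [323.9 207.3] 0.83 [0.5184 0.0135 0.071 ]
gap2 [322.4 161.6] 0.55 [0.5591 0.0404 0.071 ]
gap3 [323.9 207.3] 0.83 [0.5184 0.0135 0.071 ]
gap3 [322.4 161.6] 0.55 [0.5591 0.0404 0.071 ]
```

View pics/w1.png

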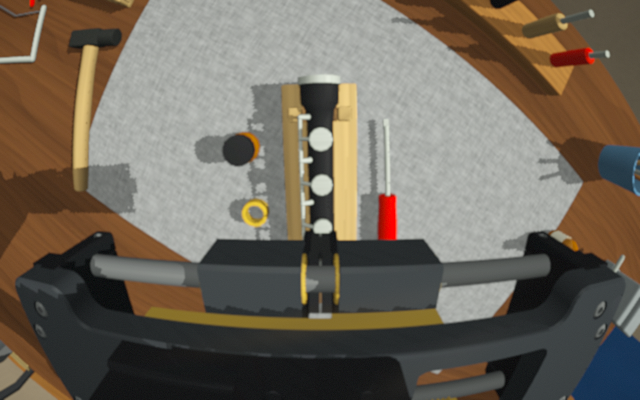

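```bash
python3 -m inch '[[0,[0,0,35],[0,0,0]],[0,[0,0,35],[0,0,0]],[0,[0,0,20],[0,0,0]],[0,[0,0,0],[0,0,0]],[0,[0,0,0],[0,0,0]]]'; python3 look.py w2; python3 - <<'E'
import json
from h import *
a,b=json.load(open("w1.json")),json.load(open("w2.json"))
for k in ["key1_top","key2_top","key3_top","key4_top"]:
    if a[k] and b[k]: print(k,tri([(np.array(x[k][0][0]),np.array(x[k][0][1])) for x in (a,b)]).round(4))
E
```

```text
time: 4.22
position: [0.4569, -0.0171, 0.2412]
tool_rot: [0.685, 0.186, -0.676, 0.198]
ft_force: [-0.1, 0.2, 0.4]
grip_width: 0.0004
pos [ 0.4569 -0.0171  0.2412] [[0.016, 0.522, -0.852], [-0.012, -0.852, -0.523], [-1.0, 0.019, -0.008]]
key1_top [321.6  51.8] 0.94 [0.578  0.0513 0.071 ]
key2_top [321.8  99.4] 0.64 [0.5363 0.0255 0.071 ]
key3_top [317.9 140.1] 0.76 [0.4991 0.0072 0.071 ]
key4_top [323.6 189.6] 0.63 [ 0.4582 -0.0247  0.071 ]
gap1 [318.3 168.8] 0.9 [ 0.4741 -0.0085  0.071 ]
gap1 [320.6  70.5] 0.8 [0.5608 0.0419 0.071 ]
gap1 [320.5 120.8] 0.59 [0.5171 0.0152 0.071 ]
gap2 [318.3 168.8] 0.9 [ 0.4741 -0.0085  0.071 ]
gap2 [320.6  70.5] 0.8 [0.5608 0.0419 0.071 ]
gap2 [320.5 120.8] 0.59 [0.5171 0.0152 0.071 ]
gap3 [318.3 168.8] 0.9 [ 0.4741 -0.0085  0.071 ]
gap3 [320.6  70.5] 0.8 [0.5608 0.0419 0.071 ]
gap3 [320.5 120.8] 0.59 [0.5171 0.0152 0.071 ]
key1_top [0.5795 0.0522 0.0625]
key2_top [0.5366 0.0263 0.0579]
key3_top [0.5013 0.0067 0.0899]
```

View pics/w2.png

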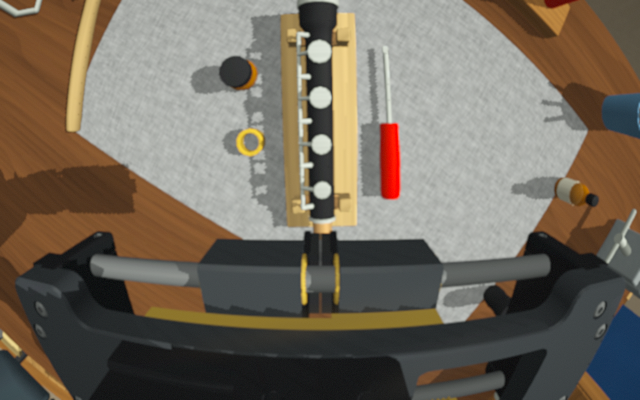

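```bash
cat > fit.py <<'E'
from h import *
from scipy.optimize import least_squares
def blobs(im,seeds):
    g=cv2.GaussianBlur(im,(3,3),0).min(axis=2); out=[]
    for s in seeds:
        w=np.zeros_like(g);cv2.circle(w,(round(s[0]),round(s[1])),14,255,-1)
        m=((g>170)&(w>0)).astype(np.uint8); m=cv2.morphologyEx(m,cv2.MORPH_OPEN,np.ones((7,7),np.uint8))
        n,l,st,c=cv2.connectedComponentsWithStats(m); i=1+np.argmax(st[1:,4]); out.append((c[i],st[i,2:5]))
    return out
X=np.array([.072,.024,-.024,-.072])
def fit(rays,prior=.002):
    def f(v):
        r=[]
        for k,O,d in rays:
            P=np.array([v[0]+X[k]*np.cos(v[3]),v[1]+X[k]*np.sin(v[3]),v[2]]); e=P-O; r+=list(e-d*(e@d))
        return np.array(r)
    s=least_squares(f,[.52,.013,.071,.55]); return s.x,f(s.x).reshape(-1,3)
E
cat > go.py <<'E'
from fit import *
from scipy.spatial.transform import Rotation as R
p=imaging.camera_params("wrist");o=get_obs();T0=R.from_quat(o["tool_rot"])
ct=T0.inv().apply(p["xyz"]-o["position"]);cr=T0.inv()*R.from_quat(p["rotation"])
V={"w1":([.5339,.0314,.2413],[[0.013,0.522,-0.853],[-0.012,-0.853,-0.522],[-1,0.017,-0.005]],[(321,138),(321,184),(322,229)]),
"w2":([.4569,-.0171,.2412],[[0.016,0.522,-0.852],[-0.012,-0.852,-0.523],[-1,0.019,-0.008]],[(319.5,51),(320.5,97.5),(321.5,144.5),(322.5,190)])}
rays=[]
for n,(P,M,S) in V.items():
    T=R.from_matrix(M);q={"camera_matrix":p["camera_matrix"],"xyz":np.array(P)+T.apply(ct),"rotation":(T*cr).as_quat()}
    for k,(c,s) in enumerate(blobs(cv2.imread(f"pics/{n}.png"),S)):
        O,d=ray("wrist",c,q);print(n,k+1,c.round(1),s,atz(O,d,.071).round(4))
        if not(n=="w1" and k==2): rays.append((k,O,d))
v,r=fit(rays);print("fit wrist",v.round(4),np.degrees(v[3]),np.abs(r).max())
for k in range(4):print("key",k+1,(v[0]+X[k]*np.cos(v[3])).round(4),(v[1]+X[k]*np.sin(v[3])).round(4))
tr=[]
b=blobs(cv2.imread("pics/top0.png"),[(289.3,182.2),(298.4,196.7),(307.4,211.2),(316.5,225.7)]) if 0 else None
E
python3 go.py
```

```text
w1 1 [320.6 138.8] [ 20  21 361] [0.5781 0.054  0.071 ]
w1 2 [321.6 184.6] [ 18  18 280] [0.5382 0.0284 0.071 ]
w1 3 [322.1 226.3] [ 15  11 153] [0.4992 0.0037 0.071 ]
w2 1 [319.1  50.7] [ 21  20 361] [0.5777 0.054  0.071 ]
w2 2 [320.1  97. ] [ 19  19 311] [0.5375 0.0282 0.071 ]
w2 3 [321. 144.] [ 17  17 248] [0.4974 0.0025 0.071 ]
w2 4 [322.1 189.6] [ 15  14 184] [ 0.4575 -0.0233  0.071 ]
fit wrist [0.5175 0.0152 0.0687 0.5705] 32.68584656719539 0.0001760755488670676
key 1 0.5781 0.0541
key 2 0.5377 0.0282
key 3 0.4973 0.0022
key 4 0.4569 -0.0237
```

```bash
cat > to.py <<'E'
# needed shift/turn in tool axes to bring fingertip to key N (0.5 steps = gaps) at height h mm above resting top
from h import *
import sys
n=float(sys.argv[1]);h=float(sys.argv[2])
C=np.array([.5175,.0152]);a=np.radians(32.69);u=np.array([np.cos(a),np.sin(a)])
xy=C+u*(.072-.048*(n-1));o=get_obs();T=R.from_quat(o["tool_rot"])
x=np.array([0,0,-1.]);z=np.array([-u[0],-u[1],0]);D=R.from_matrix(np.column_stack([x,np.cross(z,x),z]))
tip=o["position"]+T.apply([.019,0,0]);tgt=np.array([*xy,.071+h/1000])
print("t",o["time"].round(2),"tip",tip.round(4),"F",o["ft_force"].round(2),"along/across/up mm",(np.r_[(tip[:2]-xy)@u,(tip[:2]-xy)@[-u[1],u[0]],tip[2]-.071]*1000).round(1))
print("shift (tool, now)",(T.inv().apply(tgt-tip)*1000).round(1),"after turn",(D.inv().apply(tgt-[*(o["position"]+D.apply([.019,0,0]))])*1000).round(1),"turn",np.degrees((T.inv()*D).as_rotvec()).round(2))
E
python3 to.py 1 40
```

```text
Traceback (most recent call last):
  File "to.py", line 9, in <module>
    print("t",o["time"].round(2),"tip",tip.round(4),"F",o["ft_force"].round(2),"along/across/up mm",(np.r_[(tip[:2]-xy)@u,(tip[:2]-xy)@[-u[1],u[0]],tip[2]-.071]*1000).round(1))
              ^^^^^^^^^^^^^^^
AttributeError: 'float' object has no attribute 'round'
```

```bash
sed -i 's/o\["time"\].round(2)/round(o["time"],2)/' to.py; python3 to.py 1 40
```

```text
t 4.62 tip [ 0.4565 -0.0171  0.2218] F [-0.26  0.28  0.24] along/across/up mm [-140.8    5.8  150.8]
shift (tool, now) [ 111.7    1.  -140.2] after turn [ 110.8    6.1 -140.9] turn [-1.13 -0.37 -1.02]
```

```bash
python3 -m inch '[[0,[0,0,0],[-1.1,-0.4,-1]],[0,[0,0,-30],[0,0,0]],[0,[0,2,-38],[0,0,0]],[0,[15,2,-38],[0,0,0]],[0,[35,2,-28],[0,0,0]],[0,[30,0,-6],[0,0,0]],[0,[25,0,0],[0,0,0]],[0,[0,0,0],[0,0,0]]]'; python3 to.py 1 10
```

```text
time: 5.62
position: [0.5838, 0.0559, 0.1325]
tool_rot: [0.678, 0.201, -0.678, 0.2]
ft_force: [-0.7, -0.1, -0.7]
grip_width: 0.0003
t 5.62 tip [0.5838 0.0559 0.1135] F [-0.68 -0.09 -0.66] along/across/up mm [ 5.8 -1.6 42.5]
shift (tool, now) [32.5 -1.6  5.8] after turn [32.5 -1.6  5.8] turn [ 0.26 -0.02  0.06]
```

```bash
python3 -m inch '[[0,[15,-1.5,5.5],[0,0,0]],[0,[14,0,0],[0,0,0]],[0,[0,0,0],[0,0,0]]]'; python3 to.py 1 5; python3 - <<'E'
from h import *
im=imaging.camera("scene");cv2.imwrite("pics/s2.png",cv2.resize(im[130:260,240:420,::-1],(720,520),interpolation=cv2.INTER_CUBIC))
E
```

```text
time: 6.0
position: [0.5809, 0.0537, 0.1051]
tool_rot: [0.68, 0.201, -0.676, 0.201]
ft_force: [-0.1, -0.6, 1.1]
grip_width: 0.0003
t 6.0 tip [0.5809 0.0537 0.0861] F [-0.13 -0.57  1.13] along/across/up mm [ 2.2 -1.8 15.1]
shift (tool, now) [10.1 -1.9  2.2] after turn [10.1 -1.8  2.1] turn [ 0.28 -0.25 -0.09]
```

View pics/s2.png

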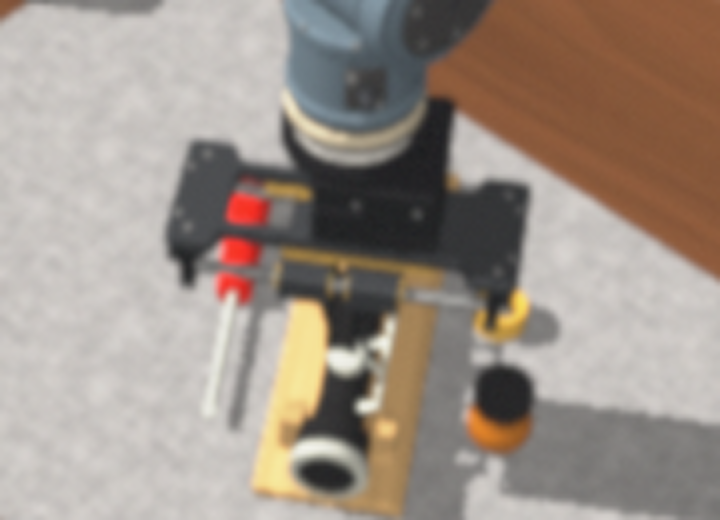

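```bash
python3 - <<'E'
from h import *
p=imaging.camera_params("scene");M=R.from_quat(p["rotation"]).as_matrix();K=p["camera_matrix"]
def pr(P): c=K@(M.T@(np.array(P)-p["xyz"])); return (c[:2]/c[2]).round(1)
u=np.array([np.cos(.5705),np.sin(.5705)])
for x in (.072,.024,-.024): P=[*(np.array([.5175,.0152])+u*x),.071];print(pr(P),(4*(pr(P)-[240,130])))
o=get_obs();t=o["position"]-[0,0,.019];print("tip",(4*(pr(t)-[240,130])), "front edge",4*(pr(t+[*(u*.0095),0])-[240,130]))
imw=imaging.camera("wrist");cv2.imwrite("pics/w3.png",cv2.resize(imw[100:300,200:440,::-1],(720,600),interpolation=cv2.INTER_CUBIC))
E
```

```text
[326.1 217.9] [344.4 351.6]
[329.3 202.3] [357.2 289.2]
[332.4 187.4] [369.6 229.6]
tip [340.8 338.4] front edge [338.4 351.2]
```

View pics/w3.png

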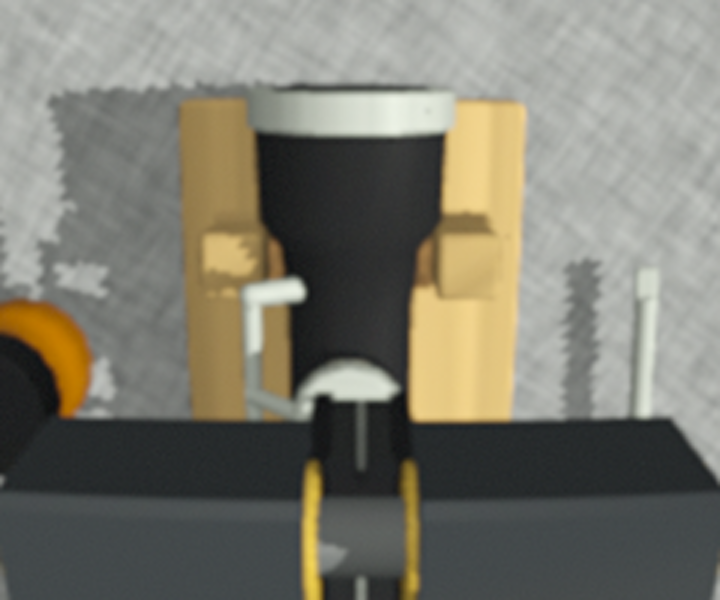

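```bash
python3 -m inch '[[0,[5,-2,2],[0,0,0]],[0,[5,0,0],[0,0,0]],[0,[0,0,0],[0,0,0]]]'; python3 to.py 1 -5.5
```

```text
time: 6.48
position: [0.5797, 0.0543, 0.0969]
tool_rot: [0.681, 0.2, -0.675, 0.201]
ft_force: [-0.0, -0.5, 0.9]
grip_width: 0.0002
t 6.47 tip [0.5799 0.0543 0.0779] F [-0.03 -0.46  0.86] along/across/up mm [ 1.7 -0.8  6.9]
shift (tool, now) [12.4 -0.8  1.8] after turn [12.4 -0.7  1.5] turn [ 0.29 -0.47 -0.27]
```

```bash
python3 -m inch '[[0,[4,-0.7,1],[0,0,0]],[0,[3,0,0.7],[0,0,0]],[0,[3,0,0],[0,0,0]],[0,[3,0,0],[0,0,0]]]'; python3 to.py 1 -5.5
```

```text
time: 6.98
position: [0.5782, 0.054, 0.0841]
tool_rot: [0.681, 0.2, -0.675, 0.202]
ft_force: [-3.8, -0.3, 20.8]
grip_width: 0.0004
t 6.97 tip [0.5784 0.054  0.0651] F [-3.84 -0.29 20.81] along/across/up mm [ 0.2 -0.2 -5.9]
shift (tool, now) [-0.4 -0.2  0.2] after turn [-0.4 -0.1  0.1] turn [ 0.29 -0.5  -0.29]
```

```bash
python3 -m inch '[[0,[0,0,0],[0,0,0]]]'; python3 to.py 1 -5.5;  python3 -m inch '[[0,[0.3,0,0],[0,0,0]]]'; python3 to.py 1 -5.5
```

```text
time: 7.1
position: [0.5782, 0.054, 0.0847]
tool_rot: [0.681, 0.2, -0.675, 0.202]
ft_force: [-1.1, 0.2, 3.7]
grip_width: 0.0003
t 7.1 tip [0.5784 0.0541 0.0657] F [-1.15  0.16  3.68] along/across/up mm [ 0.2 -0.2 -5.3]
shift (tool, now) [ 0.2 -0.2  0.2] after turn [ 0.2 -0.1  0. ] turn [ 0.3  -0.5  -0.29]
time: 7.22
position: [0.5782, 0.054, 0.0847]
tool_rot: [0.682, 0.2, -0.674, 0.202]
ft_force: [-0.8, 0.6, 3.1]
grip_width: 0.0002
t 7.22 tip [0.5784 0.0541 0.0657] F [-0.81  0.59  3.11] along/across/up mm [ 0.2 -0.2 -5.3]
shift (tool, now) [ 0.2 -0.2  0.2] after turn [ 0.2 -0.1  0. ] turn [ 0.3  -0.51 -0.3 ]
```

```bash
python3 -m inch '[[0,[0.5,0,0],[0,0,0]],[0,[0.4,0,0],[0,0,0]]]'; python3 to.py 1 -5.5;  python3 -m inch '[[0,[-7,0,0],[0,0,0]],[0,[-8,0,0],[0.3,-0.5,-0.3]],[0,[0,0,0],[0,0,0]]]'; python3 to.py 2 10
```

```text
time: 7.48
position: [0.5782, 0.054, 0.0846]
tool_rot: [0.682, 0.2, -0.674, 0.202]
ft_force: [-1.7, 0.4, 6.5]
grip_width: 0.0007
t 7.47 tip [0.5784 0.054  0.0656] F [-1.68  0.4   6.52] along/across/up mm [ 0.2 -0.2 -5.4]
shift (tool, now) [ 0.1 -0.2  0.2] after turn [ 0.1 -0.1  0. ] turn [ 0.31 -0.51 -0.31]
time: 7.85
position: [0.5785, 0.0539, 0.1]
tool_rot: [0.679, 0.199, -0.678, 0.199]
ft_force: [0.1, 0.6, 0.6]
grip_width: 0.0002
t 7.85 tip [0.5786 0.0539 0.081 ] F [0.13 0.59 0.61] along/across/up mm [48.3 -0.4 10. ]
shift (tool, now) [ 0.  -0.4 48.3] after turn [ 0.  -0.4 48.3] turn [-0.01 -0.02 -0.02]
```

Height is well calibrated (hard stop at −5.4 mm measured). On to key 2.

```bash
python3 -m inch '[[0,[0,-0.4,12],[0,0,0]],[0,[0,0,16],[0,0,0]],[0,[0,0,12],[0,0,0]],[0,[0,0,5],[0,0,0]],[0,[0,0,0],[0,0,0]]]'; python3 to.py 2 -4.5
```

```text
time: 8.48
position: [0.5357, 0.028, 0.0992]
tool_rot: [-0.678, -0.199, 0.68, -0.198]
ft_force: [-0.1, 0.3, -0.6]
grip_width: 0.0005
t 8.47 tip [0.5357 0.028  0.0802] F [-0.1   0.31 -0.6 ] along/across/up mm [-1.8  0.9  9.2]
shift (tool, now) [13.7  1.  -1.8] after turn [13.7  0.9 -1.8] turn [-0.06  0.15  0.11]
```

```bash
python3 -m inch '[[0,[4,1,-2],[0,0,0]],[0,[4,0,0],[0,0,0]],[0,[3,0,0],[0,0,0]],[0,[2,0,0],[0,0,0]]]'; python3 to.py 2 -5.5
```

```text
time: 8.98
position: [0.5392, 0.0282, 0.0855]
tool_rot: [-0.678, -0.199, 0.679, -0.199]
ft_force: [-1.1, -1.0, 2.5]
grip_width: 0.0004
t 8.97 tip [0.5392 0.0282 0.0665] F [-1.07 -1.02  2.53] along/across/up mm [ 1.3 -0.7 -4.5]
shift (tool, now) [ 1.  -0.7  1.3] after turn [ 1.  -0.8  1.3] turn [-0.01  0.1   0.04]
```

```bash
python3 -m inch '[[0,[1,0,0],[0,0,0]],[0,[0.5,0,0],[0,0,0]]]'; python3 to.py 2 -5.5;python3 -m inch '[[0,[0.4,0,0],[0,0,0]],[0,[0.4,0,0],[0,0,0]]]'; python3 to.py 2 -5.5
```

```text
time: 9.22
position: [0.5392, 0.0283, 0.0845]
tool_rot: [-0.678, -0.199, 0.679, -0.199]
ft_force: [-1.3, -0.5, 7.6]
grip_width: 0.0007
t 9.22 tip [0.5392 0.0283 0.0655] F [-1.31 -0.53  7.58] along/across/up mm [ 1.3 -0.7 -5.5]
shift (tool, now) [-0.  -0.7  1.3] after turn [-0.  -0.7  1.3] turn [0.01 0.11 0.03]
time: 9.48
position: [0.5392, 0.0283, 0.0846]
tool_rot: [-0.678, -0.199, 0.679, -0.199]
ft_force: [-0.8, 0.1, 4.7]
grip_width: 0.0004
t 9.47 tip [0.5392 0.0282 0.0656] F [-0.75  0.07  4.74] along/across/up mm [ 1.3 -0.7 -5.4]
shift (tool, now) [ 0.1 -0.7  1.3] after turn [ 0.1 -0.7  1.3] turn [0.02 0.09 0.01]
```

```bash
python3 -m inch '[[0,[0.4,0,0],[0,0,0]],[0,[-8,0,0],[0,0,0]],[0,[-8,0,0],[0,0,0]],[0,[0,-0.5,0],[0,0,0]]]'; python3 to.py 3 10
```

```text
time: 9.98
position: [0.5395, 0.0289, 0.1012]
tool_rot: [-0.678, -0.199, 0.679, -0.199]
ft_force: [0.1, 0.0, 0.9]
grip_width: 0.0006
t 9.97 tip [0.5395 0.0289 0.0822] F [0.12 0.01 0.95] along/across/up mm [49.9 -0.4 11.2]
shift (tool, now) [ 1.2 -0.4 49.9] after turn [ 1.2 -0.4 49.9] turn [ 0.01  0.02 -0.02]
```

```bash
python3 -m inch '[[0,[0,-0.3,12],[0,0,0]],[0,[0,0,17],[0,0,0]],[0,[0,0,12],[0,0,0]],[0,[0,0,5],[0,0,0]],[0,[0,0,0],[0,0,0]]]'; python3 to.py 3 -4.5
```

```text
time: 10.6
position: [0.496, 0.0025, 0.1006]
tool_rot: [-0.678, -0.199, 0.68, -0.198]
ft_force: [0.1, 1.2, -0.3]
grip_width: 0.0003
t 10.6 tip [0.496  0.0025 0.0816] F [ 0.13  1.22 -0.3 ] along/across/up mm [-1.   0.9 10.6]
shift (tool, now) [15.1  0.9 -1. ] after turn [15.1  0.9 -0.9] turn [-0.05  0.15  0.1 ]
```

```bash
python3 -m inch '[[0,[5,0.5,-0.6],[0,0,0]],[0,[4,0,0],[0,0,0]],[0,[3,0,0],[0,0,0]],[0,[2.5,0,0],[0,0,0]]]'; python3 to.py 3 -5.5
```

```text
time: 11.1
position: [0.498, 0.0024, 0.0853]
tool_rot: [-0.678, -0.199, 0.679, -0.199]
ft_force: [-1.1, -1.5, 3.6]
grip_width: 0.0005
t 11.1 tip [0.498  0.0023 0.0663] F [-1.11 -1.52  3.58] along/across/up mm [ 0.6 -0.3 -4.7]
shift (tool, now) [ 0.8 -0.3  0.6] after turn [ 0.8 -0.3  0.7] turn [0.01 0.1  0.03]
```

```bash
python3 -m inch '[[0,[0.9,0,0],[0,0,0]],[0,[0.5,0,0],[0,0,0]],[0,[0.4,0,0],[0,0,0]]]'; python3 to.py 3 -5.5;python3 -m inch '[[0,[0.4,0,0],[0,0,0]],[0,[0.4,0,0],[0,0,0]]]'; python3 to.py 3 -5.5
python3 -m inch '[[0,[-8,0,0],[0,0,0]],[0,[-8,0,0],[0,0,0]],[0,[0,0,0],[0,0,0]]]'; python3 to.py 4 10
```

```text
time: 11.48
position: [0.498, 0.0024, 0.0846]
tool_rot: [-0.678, -0.199, 0.679, -0.199]
ft_force: [-1.2, 0.3, 5.4]
grip_width: 0.0004
t 11.47 tip [0.498  0.0024 0.0656] F [-1.19  0.33  5.4 ] along/across/up mm [ 0.6 -0.3 -5.4]
shift (tool, now) [ 0.1 -0.3  0.6] after turn [ 0.1 -0.3  0.7] turn [0.04 0.1  0.01]
time: 11.72
position: [0.498, 0.0024, 0.0845]
tool_rot: [-0.678, -0.199, 0.679, -0.2]
ft_force: [-2.3, -1.1, 5.5]
grip_width: 0.0004
t 11.72 tip [0.498  0.0024 0.0655] F [-2.3  -1.09  5.54] along/across/up mm [ 0.6 -0.3 -5.5]
shift (tool, now) [ 0.  -0.3  0.6] after turn [ 0.  -0.3  0.7] turn [ 0.06  0.09 -0.02]
time: 12.1
position: [0.4985, 0.0025, 0.1013]
tool_rot: [-0.678, -0.199, 0.679, -0.2]
ft_force: [0.5, -0.1, 0.5]
grip_width: 0.0005
t 12.1 tip [0.4985 0.0025 0.0823] F [ 0.48 -0.1   0.45] along/across/up mm [49.2 -0.4 11.3]
shift (tool, now) [ 1.4 -0.5 49.2] after turn [ 1.3 -0.4 49.2] turn [ 0.04  0.03 -0.04]
```

```bash
python3 -m inch '[[0,[0,-0.3,12],[0,0,0]],[0,[0,0,17],[0,0,0]],[0,[0,0,12],[0,0,0]],[0,[0,0,5],[0,0,0]],[0,[0,0,0],[0,0,0]]]'; python3 to.py 4 -4.5
```

```text
time: 12.72
position: [0.4552, -0.0238, 0.1009]
tool_rot: [-0.678, -0.199, 0.68, -0.199]
ft_force: [-0.4, 0.8, -0.3]
grip_width: 0.0009
t 12.72 tip [ 0.4551 -0.0238  0.0819] F [-0.36  0.84 -0.31] along/across/up mm [-1.5  0.9 10.9]
shift (tool, now) [15.3  0.9 -1.6] after turn [15.4  0.8 -1.5] turn [-0.02  0.15  0.09]
```

```bash
python3 -m inch '[[0,[5,0.5,-0.7],[0,0,0]],[0,[4,0,0],[0,0,0]],[0,[3,0,0],[0,0,0]],[0,[2.5,0,0],[0,0,0]]]'; python3 to.py 4 -5.5
```

```text
time: 13.22
position: [0.4572, -0.024, 0.0855]
tool_rot: [-0.678, -0.199, 0.679, -0.199]
ft_force: [-1.5, -1.0, 2.0]
grip_width: 0.0004
t 13.22 tip [ 0.4572 -0.024   0.0665] F [-1.5  -1.02  2.02] along/across/up mm [ 0.1 -0.4 -4.5]
shift (tool, now) [ 1.  -0.4  0.1] after turn [ 1.  -0.4  0.1] turn [0.04 0.1  0.01]
```

```bash
python3 -m inch '[[0,[1,0,0],[0,0,0]],[0,[0.5,0,0],[0,0,0]],[0,[0.4,0,0],[0,0,0]]]'; python3 to.py 4 -5.5;python3 -m inch '[[0,[0.4,0,0],[0,0,0]],[0,[0.4,0,0],[0,0,0]]]'; python3 to.py 4 -5.5
python3 -m inch '[[0,[-8,0,0],[0,0,0]],[0,[-15,0,0],[0,0,0]],[0,[-30,0,0],[0,0,0]],[0,[-40,0,0],[0,0,0]],[0,[-40,0,0],[0,0,0]],[0,[-15,0,0],[0,0,0]],[0,[0,0,0],[0,0,0]],[0,[0,0,0],[0,0,0]]]'
python3 look.py w4 | head -5
python3 - <<'E'
from fit import *
im=imaging.camera("top");cv2.imwrite("pics/top1.png",im[:,:,::-1]);im=imaging.camera("scene");cv2.imwrite("pics/scene1.png",im[:,:,::-1])
for c in ["scene","top"]:
    for t in ["clarinet","grease_jar","barrel_ring","screwdriver"]:
        r=imaging.tip_of(c,t)
        if r: print(c,t,np.round(r[0]["pixel"],1),round(r[0]["confidence"],2))
cv2.imwrite("pics/v5.png",np.hstack([cv2.imread("pics/w4.png")[:,150:470],cv2.imread("pics/scene1.png")[80:480,170:500][:400] if 0 else cv2.resize(cv2.imread("pics/scene1.png")[100:300,230:420],(380,400))]))
E
```

```text
time: 13.6
position: [0.4572, -0.024, 0.0845]
tool_rot: [-0.678, -0.199, 0.679, -0.2]
ft_force: [-0.3, -0.6, 6.4]
grip_width: 0.0003
t 13.6 tip [ 0.4572 -0.024   0.0655] F [-0.28 -0.65  6.35] along/across/up mm [ 0.1 -0.4 -5.5]
shift (tool, now) [ 0.  -0.4  0.1] after turn [ 0.  -0.4  0.1] turn [ 0.08  0.1  -0.02]
time: 13.85
position: [0.4572, -0.0239, 0.0845]
tool_rot: [-0.678, -0.199, 0.679, -0.2]
ft_force: [-1.2, -0.7, 5.9]
grip_width: 0.0004
t 13.85 tip [ 0.4572 -0.0239  0.0655] F [-1.23 -0.7   5.87] along/across/up mm [ 0.1 -0.4 -5.5]
shift (tool, now) [ 0.  -0.4  0.1] after turn [ 0.  -0.4  0.1] turn [ 0.1   0.08 -0.05]
time: 14.85
position: [0.4569, -0.0225, 0.2379]
tool_rot: [-0.678, -0.2, 0.679, -0.199]
ft_force: [-0.7, 0.1, -0.1]
grip_width: 0.0004
pos [ 0.4569 -0.0225  0.2379] [[-0.001, 0.541, -0.841], [0.0, -0.841, -0.541], [-1.0, -0.001, 0.0]]
key1_top [320.6  45.5] 0.89 [0.5778 0.0545 0.071 ]
key2_top [320.8  96.1] 0.96 [0.5346 0.0263 0.071 ]
key2_top [318.9 164.7] 0.32 [ 0.4755 -0.0094  0.071 ]
key3_top [321.5 142.1] 0.71 [0.4962 0.0008 0.071 ]
scene clarinet [330.8 209.1] 0.97
scene grease_jar [362.3 235.1] 0.59
scene barrel_ring [362.5 206.9] 0.61
scene screwdriver [301.4 205.8] 0.71
top grease_jar [266.2 207.2] 0.72
top screwdriver [330.8 192. ] 0.59
```

View pics/v5.png

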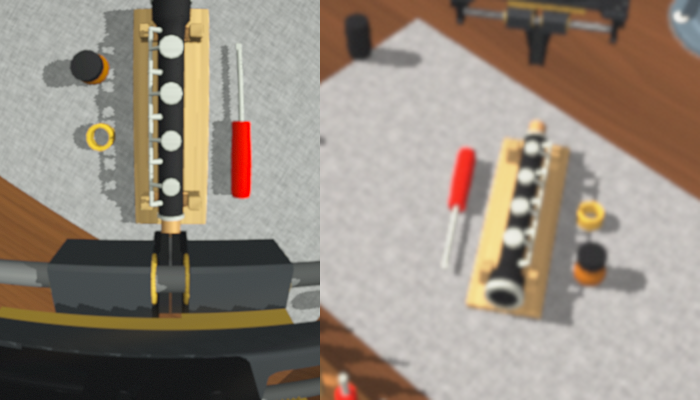

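The view shows all four keys up, at (171,47), (171,93), (171,141) and (171,187) in the left crop. The cradle and the small things beside it are where they were, and the gripper is high and clear.

```bash
python3 -c "
from rig import robot;print(robot.hand_in())"
```

```text
the job is handed in; nothing more can be done
None
```

I pressed the four keys in order from the socket end to the cork end, with the fingers closed, and handed the job in at about 15 s of the 45 s allowed.

- **Presses:** each key went down to its hard stop. The fingertips measured 5.4 to 5.5 mm below the resting tops, against the 5.5 mm stated. Each was held for about 0.5 to 0.6 s and then released.
- **Passing between keys:** the fingertips travelled about 1 cm above the row.
- **Force:** holding force was about 3 to 8 N. The first press was less gentle than I wanted: it peaked near 21 N for a moment before I eased it, and I bottomed out the other three more softly.
- **Final checks:** the last pictures show all four keys up. The clarinet, jar, ring and screwdriver are where they were, to within the few pixels the networks are usually off by. In the top picture they did not report the clarinet or the ring. The scene and wrist pictures show both unmoved. I did not re-measure the barrel, mallet or oil bottle, which the arm did not go near.
- **Disagreement:** the camera fit put the key tops at 68.7 mm, against the 71 mm stated. The hard stops agreed with 71 mm.

The gripper ended about 15 cm above the keys, touching nothing.

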